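Lock the beam-block plate on its drop-keeper peg

TASK

Take the tall black beam-block plate with the C-shaped handle out of the rack and hang it by its slot on the steel peg of the post, raising the drop keeper with the plate's own top edge so that the keeper falls shut in front of the plate and locks it on. Never force it: keep the push between the plate and the post below about 25 N, and leave the plate hanging still and the other things where they are.

Things in the scene. Friction and masses are not known exactly. Their poses are not given: they have to be found in the camera images.
- plate: Tall black beam-block plate standing upright in the rack: 10 mm thick (x), 78 mm wide (y), 215 mm tall (z up), 0.2-0.33 kg. Origin: centre of its underside. Blade z 0-75 mm, slot above it, bridge, then a C-shaped handle open to +y: column y -39 to -27 mm, level bar z 201-215 mm, y -39 to +31. Hung, its axes point as the post's axes.
- grip (a point): Centre of the plate's handle bar (10 mm thick in x, 14 mm tall), 208 mm above the plate's underside and over its centre of mass: grip here from above, fingers closing along plate x. Axes are the plate's.
- eye (a point): Peak of the roof of the plate's upright slot (the eye), mid thickness, 115 mm above the underside. Slot: 30 mm wide, from z 75 mm to the shallow roof (112 mm at its sides). This point rests on top of the peg when hung. Axes are the plate's.
- edge (a point): Middle of the level top edge of the plate's bridge (y -39 to +39 mm), 127 mm above the underside, 12 mm above eye. This edge raises the keeper.
- post: Fixed post, 175 mm tall, foot 110 x 100 x 12 mm (x -33 to +77). Origin on the table under the peg's root. x: the way the plate is pushed on; y: the keeper's hinge side. Peg, keeper and hinge arm sit on one collar clamped by hand at an UNREPORTED height: peg axis 141 to 159 mm above the table, fixed during a run. Feel for it. Heights below are above the peg axis.
- under_end (a point): Point on the table under the peg's free end (post x -105 mm, y 0). The peg is a level steel bar, 12 mm diameter, along post x from here to the collar face at x 0. From x -105 to -78 nothing is above it: lower the eye onto it here to feel its height. Axes are the post's.
- under_pin (a point): Point on the table under the keeper's lifting pin: 8 mm diameter, parallel to the peg at post y 32 mm, x -78 to -42 mm, underside 24 mm above the peg axis when shut (a hung plate's edge is 18 mm above it). This point is at x -66 mm, where the plate's middle should be to raise the pin: clear of the nose, under the pin.
- under_nose (a point): Point on the table under the keeper's nose (post x -50 to -42 mm, y -7 to +7), which shut hangs to 10 mm above the peg axis. It cannot be pushed open: a plate pushed straight in jams on it. It is just clear with the plate 16.5 mm above its resting height on the peg, best at 19 to 20 mm; at 23 mm the keeper nears its rigid stop.
- under_hinge (a point): Point on the table under the keeper's hinge axis, which is parallel to the peg, 30 mm above it, at post y 50 mm; barrel radius 5 mm, x -52 to -36 mm; hinge arm y 46-54 mm, height 25-35 mm, x -36 to 0. Shut, the keeper's bar is level, 25 to 39 mm above the peg axis. Nothing stands above 39 mm but the raised keeper (to 87 mm).
- under_seat (a point): Point on the table under the place where the plate's middle should hang (post x -25 mm, y 0), between keeper and collar face. Pushed in while holding the keeper up, the plate leaves the pin when its middle passes x -37 mm; the keeper then drops in front of it and the plate can be let down on the peg.
- keeper (a joint): Angle of the steel drop keeper on the post, rad: 0 shut (down), 1.13 fully up. It swings across the peg and falls shut by its own weight (80 g, felt as about 1 to 3 N at its pin). Plate 16.5 mm above rest on the peg: about 0.6 rad; 19.5 mm: about 0.8; 23 mm: 1.1.
- rack: Fixed aluminium rack, 82 x 110 mm (own x -23 to +59, y), with two upright-walled slots 12 mm wide along own y, slot floor 12 mm and wall tops 50 mm above the table. Origin: on the table under the middle of the slot that holds the plate (same axes as the plate at the start); the other slot is at own x +40 mm.
- frame: Low black filter frame with a window, 70 x 70 x 10 mm, standing in the rack's other slot; leave it.
- holder: Black post holder on a 44 mm foot, 60 mm tall; leave it. Origin under its centre.
- lensmount: Black lens ring, 38 mm diameter, 18 mm tall; leave it. Origin under its centre.
- driver: Screwdriver with red handle lying on the table; leave it.
- solvent: Amber jar, 56 mm diameter, 55 mm tall; leave it.

How it is judged:
On the way, in this order (a step that is already met when the one before it is completed fails the run):
1. the plate is lifted clear of the rack (z of plate in the frame of rack above 0.052 m), for 0.1 s.
2. the plate, threaded on the peg's end in front of the keeper, has raised the keeper by more than 0.5 rad (value of joint keeper above 0.5 rad and contact force between plate and post above 0.3 N and x of eye in the frame of post between -0.085 and -0.045 m), for 0.1 s.
At the end, for the whole second after the job is handed in: The plate hangs still on the peg by its eye, 4 to 38 mm from the collar face (behind the keeper's nose), eye within 8 mm of the peg's middle line, within 0.15 rad of upright, and the keeper has dropped shut (below 0.1 rad) in front of it (x of eye in the frame of post between -0.038 and -0.004 m and y of eye in the frame of post between -0.008 and 0.008 m and height (world z) of eye between 0.143 and 0.17 m and contact force between plate and post above 0.5 N and value of joint keeper below 0.1 rad and angle between plate's own z axis and vertical below 0.15 rad and linear speed of plate below 0.04 m/s and angular speed of plate below 0.4 rad/s); the robot touches nothing.
It fails at once if the plate is forced against the post, peg or keeper with more than 25 N (contact force between plate and post above 25 N).
It fails at once if another thing is moved more than 20 mm (distance of any of frame, holder, lensmount, driver, solvent from where it was at the start of the episode above 0.02 m).
It also fails if it takes over 58 s, if anything falls off the work surface, if the arm or the gripper's body presses on something with over 40 N, if the wrist force passes 120 N, or if a joint passes its speed limit or range.

ROBOT

A 6-joint arm with a two-finger parallel gripper is mounted at the origin on the work surface. World frame = base frame: x ahead of the robot, y to its left, z up, the work surface at z = 0. Lengths are in m, angles in rad, forces in N, time in s.
With the tool pointing down it reaches from about 0.3 to 0.775 m from the base axis. Payload 14.6 kg.
Tool frame: the origin (TCP) lies on the centre line of the jaws, within the pads' length; the fingertips stand 14 mm ahead of it and the grasp point (between the pads) lies 5 mm behind it; z points along the fingers, y is the line along which they close (so a half turn about z gives the same grasp; the last joint's range is limited). The gripper opens to 94 mm and grips with 3 to 60 N. Pads are 16 mm wide; open, the fingers measure 119 mm over their backs; the gripper's body (75 mm by 177 mm) begins 78 mm behind the grasp point.
Start: joints at [1.145, 0.3, 1.521, -0, 1.321, -0.067], TCP at [0.193, 0.515, 0.219] pointing down, gripper open.
Joint ranges: [-3.03, 3.03], [-0.79, 2.21], [0.23, 2.52], [-1.04, 4.18], [0, 3.07], [-2.55, 2.55]. Speed limits (rad/s): [2.22, 2.22, 2.57, 3.14, 3.14, 3.14].

INTERFACE

Orientations are given as a rotation vector (axis times angle).
In Python, from bench import env, grab_frame, camera_model gives the robot as it stands.
- The arm moves only by the shell command python3 -m creep 'ROWS'. ROWS is text: rows parted by semicolons, each of 7 numbers parted by spaces: the opening, from 0 (shut) to 1 (fully open), then the shift along the world's x, y, z in units of 50 mm (1.0 is 50 mm), then the turn, a rotation vector about the world's x, y, z in rad. A call has 1 to 5 rows; each row shifts and turns the commanded pose from where the row before left it; what a row does not reach is not made up. A row lasts 1/8 s, in which the tool goes at most 62.5 mm and 10.7 degrees, less where a joint would pass 70% of its speed; a pose out of reach is approached as far as the arm can. A call is refused whole if a number of a shift passes 1 or a number of a turn 0.188, either way. A call with a gripper value outside its range is refused whole. The fingers move at their own pace and stop on an object; the grip force is fixed at half the most. Time passes only in rows, so rows that do not move let the fingers close. It gives the time, the measured TCP pose, the force, the opening and the grip force at its end, in the units of the state.
- env.get_obs(): the state, without advancing time (a new reading comes with each control period).
- grab_frame(name): name is "scene" or "top" or "wrist"; returns (picture, depth): 400x640x3 uint8, red, green, blue; 400x640 float32, m along the optical axis (not along the pixel's ray), 0 where there is no reading.
- camera_model(name): a dict with "K" (3x3 intrinsics, pixels), "rvec" (rotation vector, rad) and "tvec" (3), from world to camera coordinates, as OpenCV has them; the wrist camera has in their place "T_tool_cam" (4x4, takes a point from camera to tool coordinates, whose origin is the TCP and whose axes are the flange's). Camera axes: x right, y down, z forward; pixel columns grow to the right and rows downward; lengths in m; the calibration is good to about 2 mm. A picture is of the moment at which its call begins: read the wrist's pose just before it. camera_model takes no time and is no camera call.
- env.job_done(): hands the job in; it is judged then, once.
The state is a dict: "t": time; "q": joint angles; "joint_vel": joint speeds; "tau": joint torques, N m; "ee_pos": TCP position; "tcp_rot": TCP orientation; "ft_force": force on the tool from outside, world axes, zero at the start; "ft_torque": the same for the moment, N m; "finger_gap": finger opening in m; "gripper_force": force on a finger pad.
Only numpy, scipy, OpenCV 4.12 (cv2) and the standard library are available. Lean on these libraries where they do the work, as an engineer would, in place of code of your own. Each camera call takes 0.05 s, during which the arm holds its last target. There are 200 camera calls.

## Working session

There is one attempt and no reset: what is moved stays moved. The work goes in short steps, Python scripts to look and compute and a shell command to move; the robot and the scene stay as the last step left them, time stands still between calls to the robot, and variables do not carry over. Pictures are saved under pics/ and viewed, at most 10 in all, crops included, and the job is handed in when it is done.

```bash
ls; mkdir -p pics; cat > h.py <<'E'
import numpy as np, cv2, json
from bench import env, grab_frame, camera_model
from scipy.spatial.transform import Rotation as R
def cam(name, obs=None):
    m=camera_model(name); K=np.array(m["K"])
    if name=="wrist":
        T=np.array(m["T_tool_cam"]); W=np.eye(4); W[:3,:3]=R.from_rotvec(obs["tcp_rot"]).as_matrix(); W[:3,3]=obs["ee_pos"]
        C=W@T
    else:
        C=np.eye(4); r=R.from_rotvec(np.ravel(m["rvec"])).as_matrix(); C[:3,:3]=r.T; C[:3,3]=-r.T@np.ravel(m["tvec"])
    return K,C
def pts(d,K,C):
    v,u=np.mgrid[:d.shape[0],:d.shape[1]]
    P=np.stack([(u-K[0,2])/K[0,0]*d,(v-K[1,2])/K[1,1]*d,d],-1)
    return P@C[:3,:3].T+C[:3,3]
def save(tag,name):
    o=env.get_obs(); im,d=grab_frame(name); K,C=cam(name,o)
    np.savez(f"{tag}.npz",im=im,d=d,K=K,C=C); cv2.imwrite(f"pics/{tag}.png",im[:,:,::-1]); return im,d,K,C
E
python3 - <<'E'
from h import *
for n in ("scene","top"):
    im,d,K,C=save(n+"0",n); print(n,K[0,0],C[:3,3].round(3),C[:3,2].round(2))
print(env.get_obs())
E
```

```text
pics
scene 363.07713157864663 [1.067 0.287 0.577] [-0.66 -0.43 -0.62]
top 394.4738716637725 [ 0.496 -0.002  0.993] [ 0.14 -0.02 -0.99]
{'t': 0.1, 'q': array([ 1.14538458e+00,  3.00436218e-01,  1.52149550e+00,  2.30880201e-05,
        1.32070057e+00, -6.65929822e-02]), 'joint_vel': array([-0.00045176, -0.00251174, -0.00043405,  0.00034773, -0.0017545 ,
        0.0006423 ]), 'tau': array([-3.48284966e-04, -5.32633996e+01, -3.53287590e+01,  7.09152175e-02,
        2.34298676e-02, -8.88097770e-05]), 'ee_pos': array([0.19304877, 0.51478069, 0.21894166]), 'tcp_rot': array([-5.60572114e-01, -3.09089531e+00,  1.57520859e-03]), 'ft_force': array([-0.17584747,  0.69961246,  0.16606656]), 'ft_torque': array([ 0.0061807 ,  0.01497638, -0.02702132]), 'gripper_force': 0.0, 'finger_gap': 0.09398755519406524}
```

View pics/scene0.png

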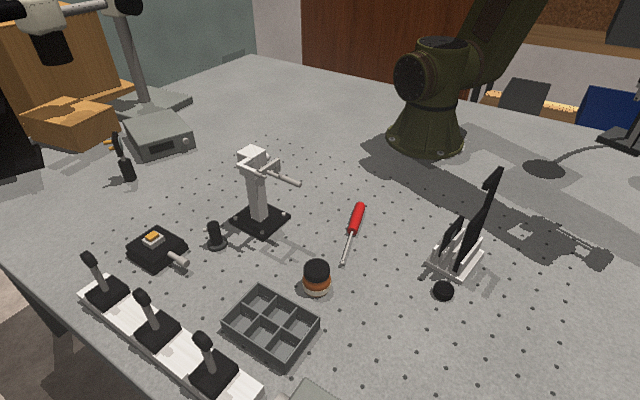

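View pics/top0.png

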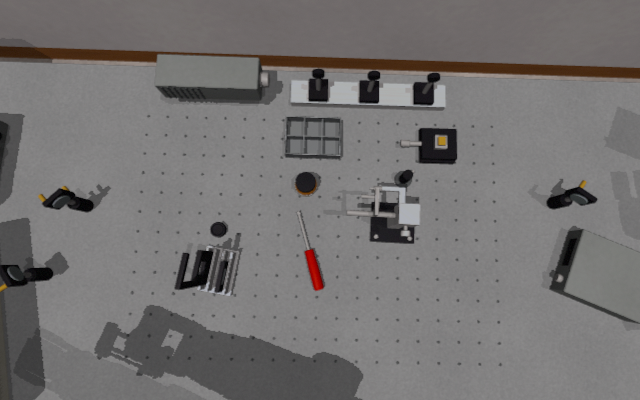

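The scene view shows the post with its peg (~(300,183)), the plate in the rack at ~(480,225) and the jar. In the top view (image up = world +x), the post is at (393,215) with its peg pointing left. The handle bar is at (182,270), the bridge at (203,268) and the frame at (222,275).

```bash
python3 - <<'E'
from h import *
z=np.load("top0.npz"); P=pts(z["d"],z["K"],z["C"]); im=z["im"].astype(int); d=z["d"]
H=P[...,2]
def box(lab,m):
    p=P[m]; 
    if len(p)<5: print(lab,len(p)); return
    (c,s,a)=cv2.minAreaRect((p[:,:2]*1000).astype(np.float32)); print(lab,len(p),"c",np.round(c,1),"s",np.round(s,1),"a",round(a,2),"z",np.percentile(p[:,2],[5,50,95]).round(4))
v,u=np.mgrid[:400,:640]
print("table z",np.median(H[150:250,240:280]),(d==0).mean())
L=(u<245)&(u>160)&(v>235)&(v<305)
R_=(u>335)&(u<430)&(v>175)&(v<250)
for a,b in ((.19,.25),(.12,.16),(.06,.095),(.04,.056),(.02,.04)): box(f"rack {a}",L&(H>a)&(H<b))
for a,b in ((.165,.2),(.145,.165),(.12,.145),(.005,.03)): box(f"post {a}",R_&(H>a)&(H<b))
a=cv2.resize(z["im"][225:315,150:260],None,fx=5,fy=5,interpolation=cv2.INTER_CUBIC)[:,:,::-1]
b=cv2.resize(z["im"][165:255,335:430],None,fx=5,fy=5,interpolation=cv2.INTER_CUBIC)[:,:,::-1]
a=cv2.resize(a,(400,330));b=cv2.resize(b,(400,380)); o=np.zeros((380,800,3),np.uint8);o[:330,:400]=a;o[:,400:]=b
cv2.imwrite("pics/crop1.png",o)
z=np.load("scene0.npz"); P=pts(z["d"],z["K"],z["C"]); H=P[...,2]; 
L=(u<520)&(u>420)&(v>160)&(v<285); R_=(u>220)&(u<305)&(v>140)&(v<245)
for a,b in ((.19,.25),(.12,.16)): box(f"S rack {a}",L&(H>a)&(H<b))
for a,b in ((.165,.2),(.145,.165),(.12,.145),(.005,.03)): box(f"S post {a}",R_&(H>a)&(H<b))
E
```

```text
table z 0.0005727248133934881 0.00415625
rack 0.19 300 c [471.2 258.3] s [11.2 69.9] a 80.89 z [0.2055 0.2268 0.2295]
rack 0.12 254 c [475.1 257.9] s [11.6 77.8] a 80.9 z [0.1241 0.139  0.1469]
rack 0.06 384 c [467.6 238.7] s [50.4 86.8] a 81.3 z [0.0643 0.0823 0.0906]
rack 0.04 445 c [468.2 238.2] s [64.6 99.6] a 80.65 z [0.0421 0.0501 0.0534]
rack 0.02 213 c [483.4 233.7] s [ 59.7 130.8] a 81.39 z [0.0211 0.031  0.0392]
post 0.165 997 c [ 615.7 -144.8] s [144.9  88.7] a 68.82 z [0.168  0.1933 0.1972]
post 0.145 312 c [ 598.9 -134.2] s [143.8  55.3] a 70.43 z [0.1535 0.1624 0.1645]
post 0.12 13 c [ 585.3 -175.4] s [56.6 27.6] a 44.79 z [0.1382 0.1419 0.1443]
post 0.005 1097 c [ 625.6 -163.9] s [180.4 232.9] a 2.76 z [0.0071 0.0123 0.0168]
S rack 0.19 266 c [471.2 257.6] s [10.5 71.8] a 80.87 z [0.1948 0.2246 0.2266]
S rack 0.12 300 c [475.2 256.7] s [11.  80.6] a 81.33 z [0.1225 0.1377 0.1555]
S post 0.165 980 c [ 614.8 -154. ] s [122.2  85.7] a 44.69 z [0.1703 0.1898 0.1951]
S post 0.145 231 c [ 608.5 -132.6] s [135.5  70.1] a 69.96 z [0.1466 0.16   0.1635]
S post 0.12 118 c [ 613.4 -181.1] s [29.2 49.2] a 40.31 z [0.1212 0.129  0.1442]
S post 0.005 1196 c [ 629.2 -187.5] s [111.3 163.7] a 88.36 z [0.007  0.011  0.0201]
```

View pics/crop1.png

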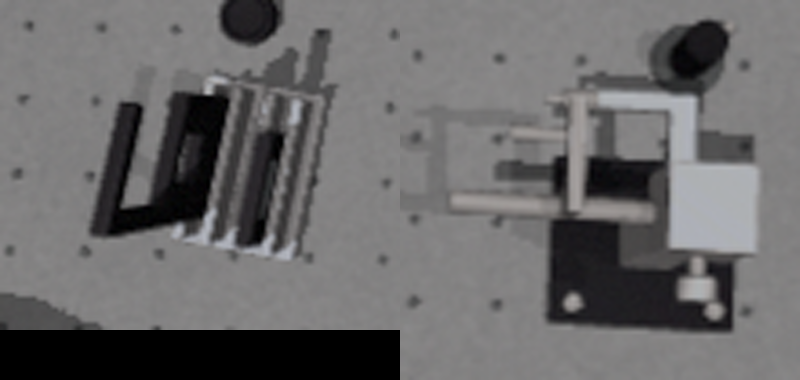

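Left crop: the plate's handle bar is at (115,170) with its open end up (+x), and the frame sits in the next slot. Right crop: the peg runs from (450,200) to (655,212), the keeper bar is at (577,150), the pin at (535,133) and the post top at (715,210).

```bash
python3 - <<'E'
from h import *
v,u=np.mgrid[:400,:640]
for n in ("top0","scene0"):
    z=np.load(n+".npz"); P=pts(z["d"],z["K"],z["C"])
    x,y,H=P[...,0],P[...,1],P[...,2]
    near=(x>.5)&(x<.75)&(y<-.0)&(y>-.3)
    # peg: 3-D points in height band away from keeper
    m=near&(H>.13)&(H<.17)&(x<.62)&(y>-.16)
    p=P[m]; 
    vx,vy,x0,y0=cv2.fitLine((p[:,:2]*1000).astype(np.float32),cv2.DIST_HUBER,0,.01,.01).ravel()
    s=(p[:,0]*1000-x0)*vx+(p[:,1]*1000-y0)*vy; r=-(p[:,0]*1000-x0)*vy+(p[:,1]*1000-y0)*vx
    k=abs(r)<8
    print(n,"peg n",k.sum(),"ang",np.degrees(np.arctan2(vy,vx)),"pt",x0,y0,"end",(x0+s[k].min()*vx,y0+s[k].min()*vy),(x0+s[k].max()*vx,y0+s[k].max()*vy),"r",np.percentile(r[k],[2,50,98]).round(1),"z",np.percentile(p[k,2],[5,50,95,99]).round(4))
    for a,b,lab in((.168,.19,"pin/175"),(.186,.2,"keeperbar")):
        q=P[near&(H>a)&(H<b)]
        print(lab,len(q),q.min(0).round(3),q.max(0).round(3))
    q=P[near&(H>.17)&(H<.182)&(y<-.155)]; 
    c,s,a=cv2.minAreaRect((q[:,:2]*1000).astype(np.float32)); print("posttop",len(q),np.round(c,1),np.round(s,1),round(a,1),np.median(q[:,2]))
    im=z["im"].astype(int); m=near&(im.max(-1)<45)&(H>.006)&(H<.02); q=P[m]; c,s,a=cv2.minAreaRect((q[:,:2]*1000).astype(np.float32)); print("foot",len(q),np.round(c,1),np.round(s,1),round(a,1))
    q=P[near&(H>.168)&(H<.2)&(y>-.16)]; 
    if n=="top0":
        for yy in np.arange(-.16,-.02,.01):
            k=near&(H>.168)&(y>yy)&(y<yy+.01); print(round(yy,2),[ (round(float(g[0]),3),round(float(g[2]),3)) for g in P[k][np.argsort(x[k])][::6]])
E
```

```text
top0 peg n 241 ang 88.11227 pt 599.0378 -108.20804 end (np.float64(597.3354372999322), np.float64(-159.8584614929251)) (np.float64(600.649685471966), np.float64(-59.30159714982242)) r [-6.1  0.   5.2] z [0.1593 0.1629 0.1654 0.1662]
pin/175 153 [ 0.555 -0.205  0.168] [ 0.654 -0.088  0.19 ]
keeperbar 859 [ 0.575 -0.208  0.186] [ 0.654 -0.088  0.2  ]
posttop 36 [ 590.9 -169.6] [52.3 24.2] 32.8 0.17387099848030158
foot 800 [ 632.4 -186. ] [107.2 166.3] 89.0
-0.16 [(0.644, 0.189), (0.646, 0.194), (0.648, 0.194), (0.652, 0.193)]
-0.15 [(0.645, 0.187), (0.645, 0.194), (0.648, 0.192), (0.65, 0.193), (0.652, 0.193)]
-0.14 [(0.645, 0.195), (0.647, 0.194), (0.649, 0.195), (0.652, 0.192)]
-0.13 [(0.593, 0.195), (0.602, 0.199), (0.611, 0.196), (0.617, 0.197), (0.623, 0.196), (0.632, 0.197), (0.638, 0.197), (0.645, 0.191), (0.647, 0.192), (0.651, 0.193), (0.654, 0.191)]
-0.12 [(0.592, 0.178), (0.594, 0.181), (0.596, 0.197), (0.6, 0.168), (0.603, 0.18), (0.605, 0.196), (0.609, 0.197), (0.613, 0.197), (0.617, 0.198), (0.621, 0.196), (0.626, 0.195), (0.628, 0.19), (0.631, 0.188), (0.633, 0.199), (0.636, 0.197), (0.64, 0.196), (0.644, 0.198), (0.646, 0.195), (0.649, 0.192), (0.651, 0.191)]
-0.11 [(0.628, 0.19), (0.63, 0.192), (0.632, 0.19), (0.635, 0.188), (0.649, 0.191)]
-0.1 [(0.628, 0.189), (0.63, 0.19), (0.632, 0.189)]
-0.09 [(0.63, 0.19)]
-0.08 []
-0.07 []
-0.06 []
-0.05 []
-0.04 []
-0.03 []
-0.02 []
scene0 peg n 155 ang 87.675606 pt 604.2339 -86.90233 end (np.float64(602.1445337017902), np.float64(-138.37632373926832)) (np.float64(605.3491417469531), np.float64(-59.42653500101646)) r [-3.  -0.1  7.1] z [0.1541 0.1608 0.1636 0.1683]
pin/175 475 [ 0.577 -0.208  0.168] [ 0.655 -0.087  0.19 ]
keeperbar 669 [ 0.575 -0.21   0.186] [ 0.655 -0.087  0.197]
posttop 103 [ 612.9 -169.6] [50.9 59.8] 48.7 0.17619012406204237
foot 524 [ 638.1 -186.8] [109.5 174.1] 88.4
```

```bash
python3 -m creep '1 0 0 1 0 0 0; 1 .6 -.6 .2 0 0 .05; 1 .8 -.735 0 0 0 .05; 1 .8 -.735 0 0 0 .05; 1 .8 -.735 0 0 0 .05'; python3 -m creep '1 .8 -.735 0 0 0 0; 1 .8 -.735 0 0 0 0; 1 .5 -.4 0 0 0 0; 1 0 0 0 0 0 0'
python3 - <<'E'
from h import *
o=env.get_obs(); print(o["ee_pos"].round(4),R.from_rotvec(o["tcp_rot"]).as_matrix().round(4).tolist(),o["ft_force"].round(2))
im,d,K,C=save("w1","wrist"); P=pts(d,K,C); H=P[...,2]
for a,b in((.2,.24),(.12,.16),(.06,.095)):
    p=P[(d>.02)&(H>a)&(H<b)&(abs(P[...,0]-.47)<.06)&(abs(P[...,1]-.25)<.06)]
    if len(p)>5:
        c,s,g=cv2.minAreaRect((p[:,:2]*1000).astype(np.float32)); print(a,len(p),np.round(c,1),np.round(s,1),round(g,2),np.percentile(p[:,2],[50,95]).round(4))
E
```

```text
t: 0.72
ee_pos: [0.3441, 0.3733, 0.2793]
tcp_rot: [-0.246, -3.132, 0.0]
ft_force: [-0.2, 0.9, 0.5]
finger_gap: 0.0942
gripper_force: 0.0
t: 1.23
ee_pos: [0.4491, 0.2799, 0.2789]
tcp_rot: [-0.253, -3.131, 0.001]
ft_force: [-1.1, -0.8, 0.1]
finger_gap: 0.0941
gripper_force: 0.0
[0.4491 0.2799 0.2789] [[-0.987, 0.1609, -0.0009], [0.1609, 0.987, -0.0006], [0.0008, -0.0007, -1.0]] [-1.11 -0.8   0.1 ]
0.2 1578 [472.1 258.3] [10.2 70.1] 81.2 [0.2286 0.2298]
0.12 394 [476.2 260.6] [10.  77.9] 85.58 [0.1408 0.1554]
0.06 905 [468.1 238.7] [50.2 85.9] 81.16 [0.0836 0.0881]
```

View pics/w1.png

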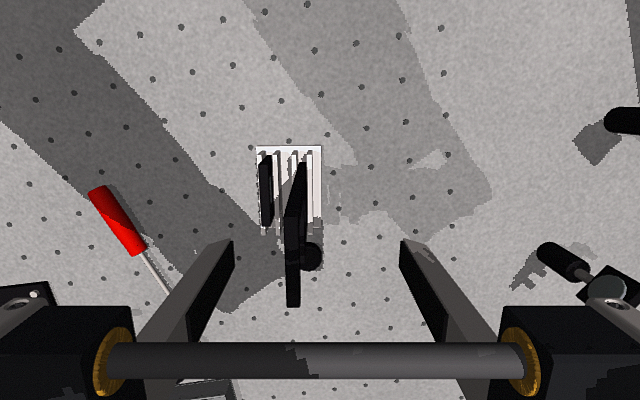

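The wrist picture shows the bar as a near-vertical line at u≈294 (v 165–305) between the open fingers. All three measurements of the bar agree to about 1 mm, so I grasp it.

```bash
python3 -m creep '1 .5 -.44 0 0 0 .006; 1 0 0 -.7 0 0 0; 1 0 0 -.58 0 0 0; 1 0 0 0 0 0 0; 0 0 0 0 0 0 0'; python3 -m creep '0 0 0 0 0 0 0; 0 0 0 0 0 0 0; 0 0 0 0 0 0 0; 0 0 0 0 0 0 0;0 0 0 0 0 0 0'
```

```text
t: 1.9
ee_pos: [0.4731, 0.26, 0.2168]
tcp_rot: [0.238, 3.131, 0.001]
ft_force: [0.4, 0.1, 0.2]
finger_gap: 0.0869
gripper_force: 0.0
t: 2.52
ee_pos: [0.4732, 0.2592, 0.2155]
tcp_rot: [-0.24, -3.132, -0.0]
ft_force: [-0.2, 0.4, 1.0]
finger_gap: 0.0376
gripper_force: 0.0
```

```bash
python3 -m creep '0 0 0 0 0 0 0; 0 0 0 0 0 0 0; 0 0 0 0 0 0 0; 0 0 0 0 0 0 0;0 0 0 0 0 0 0'; python3 -m creep '0 0 0 0 0 0 0; 0 0 0 0 0 0 0'
```

```text
t: 3.15
ee_pos: [0.4731, 0.2592, 0.2155]
tcp_rot: [0.24, 3.132, -0.0]
ft_force: [-0.6, -1.3, -0.1]
finger_gap: 0.0098
gripper_force: 30.0
t: 3.4
ee_pos: [0.4731, 0.2592, 0.2155]
tcp_rot: [0.24, 3.132, -0.0]
ft_force: [0.3, -0.1, 0.6]
finger_gap: 0.0099
gripper_force: 30.0
```

```bash
python3 -m creep '0 0 0 .2 0 0 0; 0 0 0 .3 0 0 0; 0 0 0 .4 0 0 0; 0 0 0 .4 0 0 0; 0 0 0 .5 0 0 0'; python3 -m creep '0 0 0 .1 0 0 0; 0 0 0 0 0 0 0; 0 0 0 0 0 0 0'
python3 - <<'E'
from h import *
o=env.get_obs(); print(o["ee_pos"].round(4),R.from_rotvec(o["tcp_rot"]).as_matrix()[:,1].round(4),o["ft_force"].round(2),o["ft_torque"].round(3),o["finger_gap"])
im,d,K,C=save("w2","wrist"); P=pts(d,K,C); H=P[...,2]
for n in ("top","scene","wrist"):
    im,d,K,C=save(n+"2",n); P=pts(d,K,C); H=P[...,2]
    for a,b in((.296,.33),(.218,.236)):
        p=P[(d>.02)&(H>a)&(H<b)&(abs(P[...,0]-.475)<.06)&(abs(P[...,1]-.257)<.03)&(im.max(-1)<60)]
        if len(p)>5:
            c,s,g=cv2.minAreaRect((p[:,:2]*1000).astype(np.float32)); print(n,a,len(p),np.round(c,1),np.round(s,1),round(g,2),np.percentile(p[:,2],[50,95]).round(4))
E
```

```text
t: 4.03
ee_pos: [0.473, 0.2592, 0.307]
tcp_rot: [0.24, 3.132, 0.0]
ft_force: [0.4, -0.1, -2.4]
finger_gap: 0.01
gripper_force: 30.0
t: 4.4
ee_pos: [0.4729, 0.2591, 0.3096]
tcp_rot: [-0.24, -3.131, 0.001]
ft_force: [0.2, -0.1, -2.6]
finger_gap: 0.0098
gripper_force: 30.0
[0.4729 0.2591 0.3096] [ 1.522e-01  9.884e-01 -8.000e-04] [ 0.17 -0.11 -2.62] [ 0.003  0.011 -0.001] 0.009837041949317879
top 0.296 46 [500.1 253.2] [10.1  8.3] 1.29 [0.3209 0.3231]
top 0.218 64 [504.9 252.6] [ 9.9 17.1] 79.64 [0.2333 0.235 ]
scene 0.296 202 [476.1 257.4] [12.8 62.8] 85.25 [0.3196 0.3258]
scene 0.218 240 [476.5 257.7] [ 9.8 78.7] 80.97 [0.2315 0.2332]
wrist 0.296 2879 [471.9 258.8] [12.8 70. ] 79.73 [0.3231 0.3242]
wrist 0.218 60 [437.7 263.9] [9.1 0.5] 80.31 [0.2261 0.2338]
```

View pics/scene2.png

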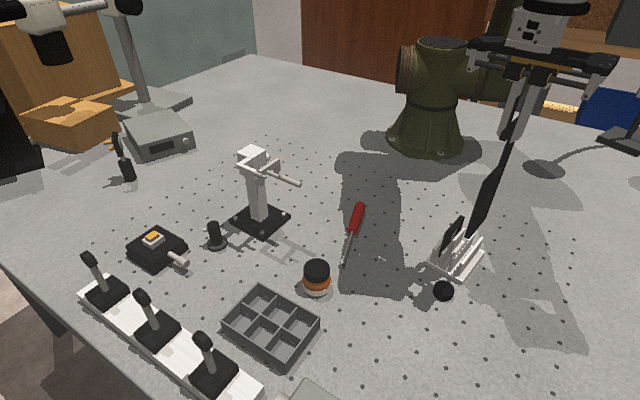

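The scene view shows the plate hanging upright from the gripper, clear of the rack, at (490,200). I carry it to a point in front of the peg's free end.

```bash
python3 -m creep '0 .2 -.5 0 0 0 .01; 0 .36 -.8 0 0 0 .02; 0 .4 -.9 0 0 0 .02; 0 .4 -.9 0 0 0 .02; 0 .4 -.9 0 0 0 .02';  python3 -m creep '0 .36 -.9 0 0 0 .02; 0 .25 -.6 0 0 0 .01; 0 .16 -.44 0 0 0 0; 0 0 0 0 0 0 0; 0 0 0 0 0 0 0'
python3 - <<'E'
from h import *
o=env.get_obs(); print(o["ee_pos"].round(4),R.from_rotvec(o["tcp_rot"]).as_matrix()[:,1:].T.round(4),o["ft_force"].round(2),o["ft_torque"].round(3))
E
```

```text
t: 5.22
ee_pos: [0.5616, 0.0577, 0.3103]
tcp_rot: [-0.097, -3.14, -0.0]
ft_force: [0.8, 0.6, -2.2]
finger_gap: 0.0094
gripper_force: 30.0
t: 5.85
ee_pos: [0.5995, -0.037, 0.3105]
tcp_rot: [-0.051, -3.141, -0.0]
ft_force: [0.2, -0.4, -1.8]
finger_gap: 0.0097
gripper_force: 30.0
[ 0.5995 -0.037   0.3105] [[ 3.230e-02  9.995e-01  2.000e-04]
 [-1.000e-04  2.000e-04 -1.000e+00]] [ 0.18 -0.45 -1.83] [ 0.046  0.009 -0.028]
```

```bash
python3 -m creep '0 0 0 -.3 0 0 0; 0 0 0 -.4 0 0 0; 0 0 0 -.21 0 0 0; 0 0 0 0 0 0 0'
python3 - <<'E'
from h import *
o=env.get_obs(); print(o["ee_pos"].round(4),o["ft_force"].round(2))
im,d,K,C=save("scene3","scene"); P=pts(d,K,C); H=P[...,2]
cv2.imwrite("pics/s3.png",cv2.resize(im[110:260,210:360,::-1],None,fx=4,fy=4,interpolation=cv2.INTER_CUBIC))
def line(lab,p):
    c,s,g=cv2.minAreaRect((p[:,:2]*1000).astype(np.float32)); print(lab,len(p),np.round(c,1),np.round(s,1),round(g,2),np.percentile(p[:,2],[50,95]).round(4))
m=(abs(P[...,0]-.6)<.06)&(abs(P[...,1]+.037)<.02)&(H>.183)&(H<.195); line("edge",P[m])
m=(abs(P[...,0]-.6)<.06)&(abs(P[...,1]+.037)<.018)&(H>.06)&(H<.12); line("blade",P[m])
p=P[m];vx=np.polyfit(p[:,2],p[:,1],1); print("lean y per z",vx[0])
m=(abs(P[...,0]-.6)<.015)&(P[...,1]>-.11)&(P[...,1]<-.05)&(H>.14)&(H<.17); line("peg",P[m])
E
```

```text
t: 6.35
ee_pos: [0.5993, -0.0374, 0.2641]
tcp_rot: [-0.051, -3.14, -0.0]
ft_force: [-0.1, -0.1, -1.8]
finger_gap: 0.0098
gripper_force: 30.0
[ 0.5993 -0.0374  0.2641] [-0.06 -0.08 -1.77]
edge 177 [601.9 -38.4] [11.2 78.5] 88.14 [0.1867 0.1925]
blade 574 [601.7 -34.5] [11.6 81.1] 81.63 [0.092  0.1173]
lean y per z 0.001209079039279678
peg 105 [601.9 -87.3] [10.3 43.3] 0.0 [0.1609 0.1627]
```

View pics/s3.png

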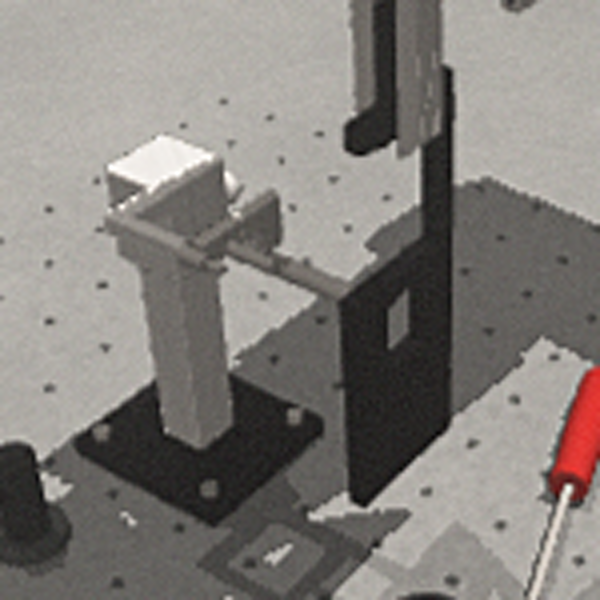

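The plate stands in front of the peg with its slot at (398,320), level with the peg, upright and at the same x. I thread it on and then feel downward.

```bash
python3 -m creep '0 -.005 -.2 0 0 0 0; 0 -.005 -.2 0 0 0 0; 0 0 0 0 0 0 0'; python3 -m creep '0 -.007 -.2 0 0 0 0; 0 -.005 -.12 0 0 0 0; 0 0 0 0 0 0 0'; python3 -m creep '0 0 0 -.1 0 0 0; 0 0 0 -.06 0 0 0; 0 0 0 0 0 0 0'
```

```text
t: 6.78
ee_pos: [0.5991, -0.0588, 0.2651]
tcp_rot: [0.053, 3.141, -0.0]
ft_force: [-0.3, 0.2, -2.0]
finger_gap: 0.0097
gripper_force: 30.0
t: 7.15
ee_pos: [0.5985, -0.0743, 0.2649]
tcp_rot: [0.053, 3.141, 0.0]
ft_force: [-0.1, 0.2, -1.9]
finger_gap: 0.0099
gripper_force: 30.0
t: 7.52
ee_pos: [0.5984, -0.0736, 0.2565]
tcp_rot: [-0.051, -3.14, -0.0]
ft_force: [0.6, -0.6, -2.3]
finger_gap: 0.01
gripper_force: 30.0
```

Threaded with no contact. I lower it in small steps.

```bash
for i in 1; do python3 -m creep '0 0 0 -.03 0 0 0; 0 0 0 0 0 0 0'; done; python3 -m creep '0 0 0 -.02 0 0 0; 0 0 0 0 0 0 0'; python3 -m creep '0 0 0 -.02 0 0 0; 0 0 0 0 0 0 0'; python3 -m creep '0 0 0 -.02 0 0 0; 0 0 0 0 0 0 0'
```

```text
t: 7.78
ee_pos: [0.5985, -0.0737, 0.2554]
tcp_rot: [-0.051, -3.141, 0.0]
ft_force: [-0.1, -0.2, -2.2]
finger_gap: 0.0102
gripper_force: 30.0
t: 8.02
ee_pos: [0.5985, -0.0738, 0.2544]
tcp_rot: [-0.052, -3.141, -0.0]
ft_force: [-0.8, -0.2, -2.0]
finger_gap: 0.0099
gripper_force: 30.0
t: 8.28
ee_pos: [0.5985, -0.0738, 0.2533]
tcp_rot: [-0.052, -3.141, -0.0]
ft_force: [0.9, 0.8, -2.7]
finger_gap: 0.0097
gripper_force: 30.0
t: 8.52
ee_pos: [0.5985, -0.0738, 0.2523]
tcp_rot: [-0.052, -3.141, -0.0]
ft_force: [0.1, -0.3, -3.1]
finger_gap: 0.0098
gripper_force: 30.0
```

```bash
python3 -m creep '0 0 0 -.02 0 0 0; 0 0 0 0 0 0 0'; python3 -m creep '0 0 0 -.02 0 0 0; 0 0 0 0 0 0 0'; python3 -m creep '0 0 0 -.02 0 0 0; 0 0 0 0 0 0 0'
```

```text
t: 8.78
ee_pos: [0.5987, -0.0738, 0.252]
tcp_rot: [0.052, 3.14, -0.0]
ft_force: [-1.1, 0.2, 2.5]
finger_gap: 0.0097
gripper_force: 30.0
t: 9.02
ee_pos: [0.5989, -0.0738, 0.2518]
tcp_rot: [0.052, 3.139, -0.001]
ft_force: [-1.9, -0.3, 8.5]
finger_gap: 0.0096
gripper_force: 30.0
t: 9.28
ee_pos: [0.5991, -0.0739, 0.2517]
tcp_rot: [0.051, 3.137, -0.001]
ft_force: [-2.4, 0.9, 13.9]
finger_gap: 0.0096
gripper_force: 30.0
```

Contact starts at TCP z ≈ 0.252, which puts the peg axis near 0.157. I back off 1.5–2 mm, centre by 1 mm and go in under the pin.

```bash
python3 -m creep '0 0 0 .094 0 0 0; 0 -.02 0 0 0 0 0; 0 0 0 0 0 0 0'; python3 -m creep '0 -.005 -.15 0 0 0 0; 0 -.005 -.15 0 0 0 0; 0 0 0 0 0 0 0';  python3 -m creep '0 -.006 -.15 0 0 0 0; 0 0 -.03 0 0 0 0; 0 0 0 0 0 0 0'
```

```text
t: 9.65
ee_pos: [0.5973, -0.0738, 0.2536]
tcp_rot: [-0.052, -3.14, -0.0]
ft_force: [0.6, -0.8, -2.4]
finger_gap: 0.0094
gripper_force: 30.0
t: 10.02
ee_pos: [0.597, -0.0896, 0.254]
tcp_rot: [-0.053, -3.141, 0.0]
ft_force: [0.4, 0.7, -2.4]
finger_gap: 0.01
gripper_force: 30.0
t: 10.4
ee_pos: [0.5967, -0.0979, 0.2541]
tcp_rot: [-0.052, -3.141, 0.0]
ft_force: [0.3, -0.1, -2.8]
finger_gap: 0.0097
gripper_force: 30.0
```

```bash
python3 -m creep '0 0 0 .06 0 0 0; 0 0 0 .06 0 0 0; 0 0 0 0 0 0 0'; python3 -m creep '0 0 0 .06 0 0 0; 0 0 0 .06 0 0 0; 0 0 0 0 0 0 0';python3 -m creep '0 0 0 .06 0 0 0; 0 0 0 .05 0 0 0; 0 0 0 0 0 0 0; 0 0 0 0 0 0 0'
python3 - <<'E'
from h import *
im,d,K,C=save("scene4","scene")
cv2.imwrite("pics/s4.png",cv2.resize(im[110:260,210:360,::-1],None,fx=4,fy=4,interpolation=cv2.INTER_CUBIC))
E
```

```text
t: 10.78
ee_pos: [0.5967, -0.0977, 0.2603]
tcp_rot: [-0.051, -3.141, -0.0]
ft_force: [-1.7, 0.9, -3.9]
finger_gap: 0.0097
gripper_force: 30.0
t: 11.15
ee_pos: [0.5968, -0.0978, 0.2665]
tcp_rot: [0.052, 3.141, -0.0]
ft_force: [-0.2, -0.2, -4.2]
finger_gap: 0.0099
gripper_force: 30.0
t: 11.65
ee_pos: [0.5967, -0.0978, 0.2716]
tcp_rot: [-0.052, -3.141, -0.0]
ft_force: [0.1, 0.6, -3.5]
finger_gap: 0.0097
gripper_force: 30.0
```

View pics/s4.png

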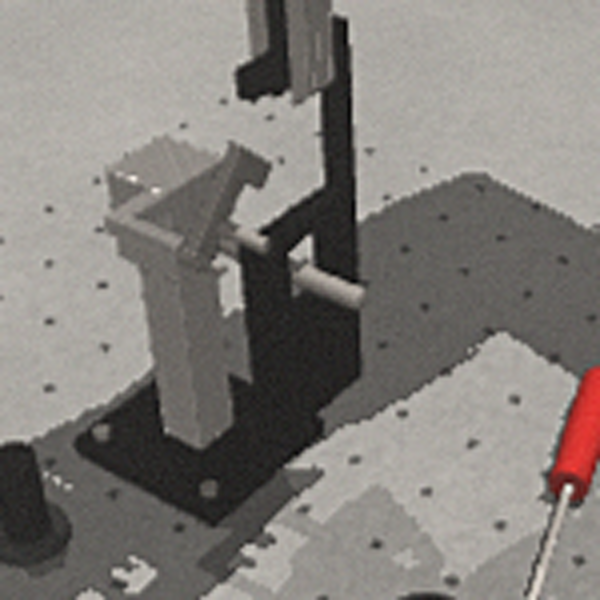

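The keeper is visibly raised (about 0.8 rad, at (230,190)) by the plate's edge, with the peg through the slot. I push in at this height.

```bash
python3 -m creep '0 -.004 -.12 0 0 0 0; 0 -.004 -.12 0 0 0 0; 0 0 0 0 0 0 0'; python3 -m creep '0 -.004 -.12 0 0 0 0; 0 -.004 -.12 0 0 0 0; 0 0 0 0 0 0 0'; python3 -m creep '0 -.004 -.12 0 0 0 0; 0 -.004 -.12 0 0 0 0; 0 -.004 -.11 0 0 0 0; 0 0 0 0 0 0 0'
```

```text
t: 12.08
ee_pos: [0.5962, -0.1102, 0.2716]
tcp_rot: [-0.052, -3.141, -0.001]
ft_force: [0.4, 1.1, -3.6]
finger_gap: 0.0097
gripper_force: 30.0
t: 12.45
ee_pos: [0.5958, -0.1226, 0.2717]
tcp_rot: [-0.053, -3.141, 0.001]
ft_force: [-1.3, -1.3, -3.2]
finger_gap: 0.0095
gripper_force: 30.0
t: 12.95
ee_pos: [0.5953, -0.1398, 0.2717]
tcp_rot: [0.052, 3.141, -0.0]
ft_force: [-0.2, 0.1, -2.3]
finger_gap: 0.0098
gripper_force: 30.0
```

The keeper's load has gone from the force reading (-3.5 → -2.3 N). I check with a picture, then lower.

```bash
python3 - <<'E'
from h import *
im,d,K,C=save("scene5","scene")
cv2.imwrite("pics/s5.png",cv2.resize(im[110:260,210:360,::-1],None,fx=4,fy=4,interpolation=cv2.INTER_CUBIC))
E
python3 -m creep '0 0 0 -.1 0 0 0; 0 0 0 -.1 0 0 0; 0 0 0 0 0 0 0'; python3 -m creep '0 0 0 -.1 0 0 0; 0 0 0 -.05 0 0 0; 0 0 0 0 0 0 0'; python3 -m creep '0 0 0 -.02 0 0 0; 0 0 0 0 0 0 0'; python3 -m creep '0 0 0 -.02 0 0 0; 0 0 0 0 0 0 0'
```

```text
t: 13.38
ee_pos: [0.5952, -0.1391, 0.261]
tcp_rot: [-0.051, -3.14, -0.0]
ft_force: [0.8, 0.1, -2.3]
finger_gap: 0.0094
gripper_force: 30.0
t: 13.75
ee_pos: [0.5953, -0.1393, 0.2539]
tcp_rot: [-0.052, -3.141, -0.0]
ft_force: [-0.7, 0.2, -1.7]
finger_gap: 0.0099
gripper_force: 30.0
t: 14.0
ee_pos: [0.5953, -0.1393, 0.2531]
tcp_rot: [0.052, 3.141, -0.0]
ft_force: [0.9, -0.0, -1.8]
finger_gap: 0.0102
gripper_force: 30.0
t: 14.25
ee_pos: [0.5954, -0.1393, 0.2524]
tcp_rot: [0.052, 3.141, -0.0]
ft_force: [0.7, -0.9, 0.1]
finger_gap: 0.0097
gripper_force: 30.0
```

View pics/s5.png

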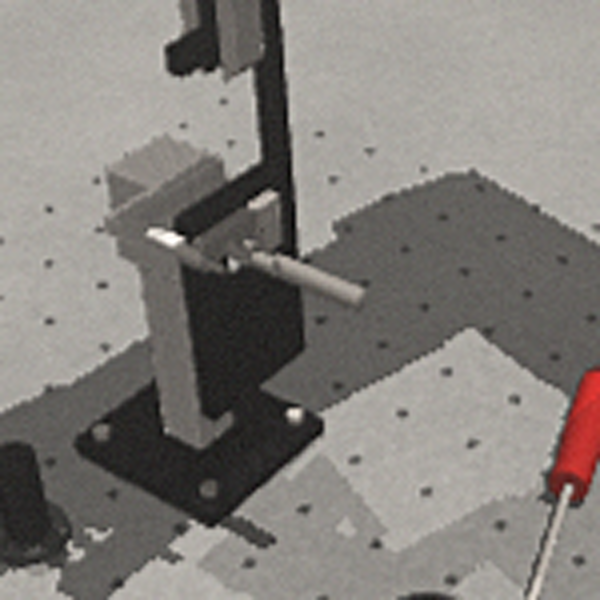

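The keeper (bar at (235,225)) has dropped shut in front of the plate, and the plate is now touching down on the peg. I set it down and release it.

```bash
python3 -m creep '0 0 0 -.012 0 0 0; 0 0 0 0 0 0 0';  python3 -m creep '.15 0 0 0 0 0 0; .3 0 0 0 0 0 0; .5 0 0 0 0 0 0; .5 0 0 0 0 0 0; .5 0 0 0 0 0 0'; python3 -m creep '.5 0 0 0 0 0 0; .5 0 0 .3 0 0 0; .5 0 0 .5 0 0 0; .5 0 0 .8 0 0 0; .5 0 0 .8 0 0 0'; python3 -m creep '.5 0 0 0 0 0 0; .5 0 0 0 0 0 0; .5 0 0 0 0 0 0'
python3 - <<'E'
from h import *
im,d,K,C=save("scene6","scene"); P=pts(d,K,C); H=P[...,2]
cv2.imwrite("pics/s6.png",cv2.resize(im[110:260,210:360,::-1],None,fx=4,fy=4,interpolation=cv2.INTER_CUBIC))
m=(abs(P[...,0]-.6)<.06)&(abs(P[...,1]+.139)<.03)&(H>.25)&(H<.27)&(im.max(-1)<70)
p=P[m]; c,s,g=cv2.minAreaRect((p[:,:2]*1000).astype(np.float32)); print(len(p),c,s,g,np.percentile(p[:,2],[50,95]))
for t in(1,2): print(env.get_obs()["ee_pos"].round(3))
E
```

```text
t: 14.5
ee_pos: [0.5955, -0.1393, 0.2523]
tcp_rot: [0.052, 3.14, -0.001]
ft_force: [-1.0, 0.7, 5.8]
finger_gap: 0.0095
gripper_force: 30.0
t: 15.12
ee_pos: [0.5953, -0.1393, 0.2515]
tcp_rot: [-0.052, -3.141, 0.0]
ft_force: [0.8, 0.1, 0.2]
finger_gap: 0.0465
gripper_force: 0.0
t: 15.75
ee_pos: [0.5951, -0.1392, 0.374]
tcp_rot: [0.051, 3.14, -0.0]
ft_force: [-0.0, 0.5, 0.5]
finger_gap: 0.0473
gripper_force: 0.0
t: 16.12
ee_pos: [0.5952, -0.1392, 0.3706]
tcp_rot: [-0.051, -3.14, -0.001]
ft_force: [-0.3, -0.7, 0.2]
finger_gap: 0.047
gripper_force: 0.0
200 (587.6943359375, -137.47012329101562) (9.640645980834961, 68.31338500976562) 89.23031616210938 [0.25819616 0.26396996]
[ 0.595 -0.139  0.371]
[ 0.595 -0.139  0.371]
```

View pics/s6.png

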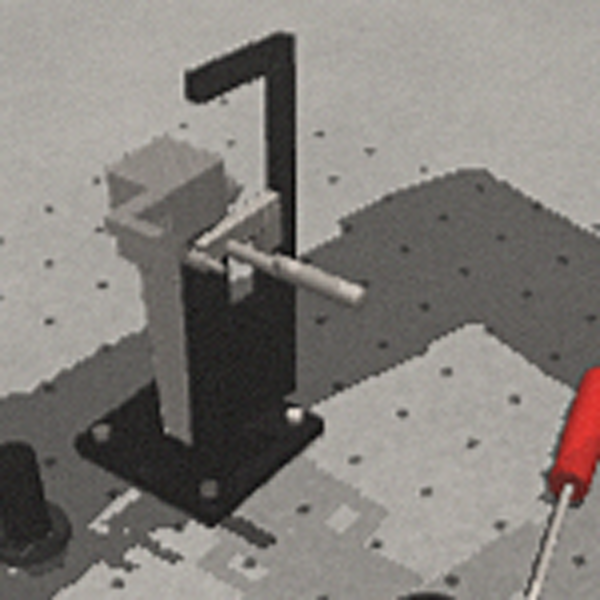

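The plate hangs behind the closed keeper (bar at (235,225)), possibly with a slight lean. I wait and measure how still and upright it is.

```bash
cat > m.py <<'E'
from h import *
im,d,K,C=save("tmp","scene"); P=pts(d,K,C); H=P[...,2]
b=(abs(P[...,0]-.6)<.06)&(abs(P[...,1]+.139)<.025)&(im.max(-1)<70)
p=P[b&(H>.24)&(H<.275)]; c,s,g=cv2.minAreaRect((p[:,:2]*1000).astype(np.float32))
q=p[p[:,0]<.61]; 
k=P[b&(H>.18)&(H<.24)&(P[...,0]<.585)]; e=np.median(k[:,0])
print("bar",np.round(c,1),"column lean dx/dz",np.polyfit(k[:,2],k[:,0],1)[0].round(3),"bar dz/dx",np.polyfit(p[:,0],p[:,2],1)[0].round(3), "y",np.median(p[:,1]).round(4))
E
python3 m.py; for i in 1 2; do python3 -m creep '.5 0 0 0 0 0 0; .5 0 0 0 0 0 0; .5 0 0 0 0 0 0' >/dev/null; python3 m.py; done; python3 -m creep '.5 0 0 0 0 0 0; .5 0 0 0 0 0 0; .5 0 0 0 0 0 0;.5 0 0 0 0 0 0;.5 0 0 0 0 0 0'>/dev/null; python3 m.py
```

```text
bar [ 586.6 -137.6] column lean dx/dz -0.095 bar dz/dx 0.127 y -0.1352
bar [ 586.9 -137.7] column lean dx/dz -0.096 bar dz/dx 0.132 y -0.1351
bar [ 585.9 -137.6] column lean dx/dz -0.098 bar dz/dx 0.134 y -0.1351
bar [ 586.4 -137. ] column lean dx/dz -0.085 bar dz/dx 0.139 y -0.1351
```

```bash
cat > m2.py <<'E'
from h import *
for n in ("scene","top"):
    im,d,K,C=save("tmp"+n,n); P=pts(d,K,C); X,Y,H=P[...,0],P[...,1],P[...,2]
    b=(abs(X-.6)<.065)&(abs(Y+.137)<.02)&(im.max(-1)<75)
    for lab,lo,hi,f in(("-39",.06,.25,0),("+39",.06,.165,1)):
        zs=[];xs=[]
        for z in np.arange(lo,hi,.006):
            k=b&(H>z)&(H<z+.006)
            if k.sum()>6: zs.append(z+.003); xs.append(np.percentile(X[k],[3,97])[f])
        if len(zs)<4: print(n,lab,len(zs)); continue
        zs=np.array(zs);xs=np.array(xs);c=np.polyfit(zs,xs,1); r=xs-np.polyval(c,zs); k=abs(r)<2*np.std(r)+1e-4; c=np.polyfit(zs[k],xs[k],1)
        print(n,lab,len(zs),"slope",c[0].round(3),"x at eye z",np.polyval(c,.163).round(4),"rms",np.std(r[k]).round(4))
    p=P[b&(H>.235)&(H<.275)&(X<.62)]
    if len(p)>20: print(n,"bar x",np.percentile(p[:,0],[1,99]).round(4))
E
python3 m2.py
```

```text
scene -39 32 slope -0.109 x at eye z 0.5605 rms 0.0015
scene +39 18 slope -0.085 x at eye z 0.6372 rms 0.0004
scene bar x [0.5527 0.6195]
top -39 8 slope 0.146 x at eye z 0.5879 rms 0.0061
top +39 7 slope 0.259 x at eye z 0.6188 rms 0.0066
```

```bash
python3 - <<'E'
from h import *
for n,dz in(("scene5",.0193),("scene6",0),("tmpscene",0)):
    z=np.load(n+".npz"); im=z["im"]; P=pts(z["d"],z["K"],z["C"]); X,Y,H=P[...,0],P[...,1],P[...,2]-dz
    b=(abs(X-.6)<.065)&(abs(Y+.137)<.02)&(im.max(-1)<75)
    for lab,lo,hi,f in(("-39",.06,.225,0),("+39",.06,.15,1)):
        zs=np.arange(lo,hi,.006); xs=np.array([np.percentile(X[b&(H>q)&(H<q+.006)],[3,97][f]) for q in zs]); zs=zs+.003
        c=np.polyfit(zs,xs,1); print(n,lab,c[0].round(3),np.polyval(c,.163).round(4))
    k=b&(H>.058)&(H<.155); 
    p=P[b&(H>.04)&(H<.07)]; zz=[np.percentile(p[abs(p[:,0]-q)<.004][:,2],2) for q in np.arange(.57,.631,.01)]; print("underside slope",np.polyfit(np.arange(.57,.631,.01),zz,1)[0].round(3))
E
```

```text
scene5 -39 -0.039 0.562
scene5 +39 0.007 0.637
underside slope -0.018
scene6 -39 -0.123 0.5608
scene6 +39 -0.084 0.6373
underside slope 0.037
tmpscene -39 -0.123 0.5611
tmpscene +39 -0.088 0.637
underside slope 0.065
```

The lean is steady at about 0.09 rad (limit 0.15), the eye is centred on the peg line, and the keeper looks the same as at the start (its tip is near (265,205) in both pictures). I hand in.

```bash
python3 -c "
from bench import env
print(env.job_done())"
```

```text
the job is handed in; nothing more can be done
None
```

The job is handed in: the plate hangs still on the peg behind the shut keeper with a steady lean of about 0.09 rad, the gripper is clear, and I saw no sign that anything else moved, though I did not measure that and no verdict came back.

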